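Sample tubes from the dry block heater to the cold block, in lane order

TASK

Move the four sample tubes from the dry block heater to the cold block, one to each well, keeping them in the same left-to-right order as they stand in the heater, since that is the order in which they go onto the gel. Stand each one upright and all the way down in its well, let go of it, and do not tip any tube over on the way.

Things in the scene. Friction and masses are not known exactly. Their poses are not given: they have to be found in the camera images.
- conical_tube_center (a point): Sample tube, the tallest: off-white plastic, 29 mm diameter, tapering to a 13 mm foot over its lowest 13 mm; flat, wide, ribbed blue screw cap 36 mm in diameter and 13 mm high. Height over all 114 mm, about 55 g. Point: its centre, half-way up on its axis (57 mm from foot and top); z runs up the tube. Starts in a heater well; grip it near its top.
- domed_tube_center (a point): Sample tube: off-white plastic, 29 mm diameter, round bottom; domed blue cap 32 to 34 mm in diameter, 25 mm high (its lower 13 mm straight, dome above). Height over all 106 mm, about 50 g. Point: its centre, half-way up on its axis (53 mm from foot and top); z runs up the tube. Starts in a heater well; grip it near its top.
- universal_tube_center (a point): Sample tube: off-white, 27.6 mm diameter, tapering to a 13 mm foot over its lowest 12 mm; smooth flat-topped blue cap of the same 27.6 mm diameter, 15 mm high, with a darker disc in its top. Height over all 96 mm, about 45 g. Point: its centre, half-way up on its axis (48 mm from foot and top); z runs up the tube. Starts in a heater well; grip it near its top.
- stopper_tube_center (a point): Sample tube, the shortest: off-white, round bottom, 28.4 mm diameter, with an off-white collar 31 mm in diameter and 4 mm high whose upper side is 14 mm below the top; over it a narrow blue stopper 16 to 19 mm in diameter. Height over all 90 mm, about 40 g. Point: its centre, half-way up on its axis (45 mm from foot and top); z runs up the tube. Starts in a heater well; grip it near its top.
- block_a: The fixed aluminium block of the heater in which the conical tube starts: 62 x 58.5 x 48 mm high, one 33 mm well in its middle, 42 mm deep (floor 36 mm above the bench). Origin under its centre, 30 mm above the bench; upper face 78 mm above the bench. The four look alike; their order changes.
- block_b: The fixed aluminium block of the heater in which the domed tube starts: 62 x 58.5 x 48 mm high, one 33 mm well in its middle, 42 mm deep (floor 36 mm above the bench). Origin under its centre, 30 mm above the bench; upper face 78 mm above the bench. The four look alike; their order changes.
- block_c: The fixed aluminium block of the heater in which the universal tube starts: 62 x 58.5 x 48 mm high, one 33 mm well in its middle, 42 mm deep (floor 36 mm above the bench). Origin under its centre, 30 mm above the bench; upper face 78 mm above the bench. The four look alike; their order changes.
- block_d: The fixed aluminium block of the heater in which the stopper tube starts: 62 x 58.5 x 48 mm high, one 33 mm well in its middle, 42 mm deep (floor 36 mm above the bench). Origin under its centre, 30 mm above the bench; upper face 78 mm above the bench. The four look alike; their order changes.
- heater: White dry block heater (source), fixed. Four blocks in a row at y = +90, +30, -30, -90 mm in its frame (+y is left seen from the robot; -x is its front, with the control panel), so tubes stand 60 mm apart. Origin on the bench under the row's middle. 272 mm long (y), reaches 110 mm to the front, 50 mm to the rear; rim 78 mm high. Left or right of the cold block.
- cold_block: Cold block (destination), fixed: aluminium in a grey cradle, 276 mm long (y), 92 mm deep, top 58 mm above the bench. Origin on the bench under its middle. Four equal empty wells at x = 0, y = +90, +30, -30, -90 mm (+y is left seen from the robot), 33 mm bore, mouth flared over its top 8 mm to 49 mm, flat floor 14 mm above the bench (44 mm deep).

How it is judged:
By the outcome, as a careful person would: the job done as asked, in the order asked, and still so for the second after the job is handed in, with the robot touching nothing.
It also fails if it takes over 106 s, if anything falls off the work surface, if the arm or the gripper's body presses on something with over 40 N, if the wrist force passes 120 N, or if a joint passes its speed limit or range.

ROBOT

A 6-joint arm with a two-finger parallel gripper is mounted at the origin on the work surface. World frame = base frame: x ahead of the robot, y to its left, z up, the work surface at z = 0. Lengths are in mm, angles in rad, forces in N, time in s.
With the tool pointing down it reaches from about 400 to 925 mm from the base axis. Payload 12.5 kg.
Tool frame: the origin (TCP) lies midway between the tips of the shut fingers; the grasp point (between the pads) lies ctrl.grip_depth behind it (ctrl.grip_depth is the distance from the TCP to the grasp point, in mm); z points along the fingers, y is the line along which they close (so a half turn about z gives the same grasp; the last joint's range is limited). The gripper opens to 95 mm and grips with 3 to 60 N. Pads are 20 mm wide; open, the fingers measure 119 mm over their backs; the gripper's body (75 mm by 180 mm) begins 59 mm behind the grasp point.
Start: joints at [1.148, 0.491, 1.559, -0, 1.092, -0.106], TCP at [194.688, 593.922, 214.661] pointing down, gripper open.
Joint ranges: [-3.1, 3.1], [-0.84, 2.19], [0.05, 2.79], [-1.13, 4.28], [0.06, 2.93], [-2.69, 2.69]. Speed limits (rad/s): [2.22, 2.22, 2.79, 3.14, 3.14, 3.14].

INTERFACE

Orientations are given as a unit quaternion [x, y, z, w].
In Python, from plant import ctrl gives the robot as it stands. The module is installed in compiled form; this text tells all that it offers.
- The arm moves only by the tool move_arm, never from a script. Its argument "motion" is a list of rows, each an object with "delta_pos": the shift along the tool's x, y, z in m, a list of three; "twist": the turn, a rotation vector about the tool's x, y, z in rad, a list of three; "jaw": the closure in counts, from 0 (fully open) to 255 (shut). A call has 1 to 12 rows; each row is the pose to reach, as a shift and turn from the pose commanded when the call began, along the tool's axes at that moment; what a row does not reach only later rows make up. A row lasts 1/12 s, in which the tool goes at most 41.7 mm and 7.16 degrees, less where a joint would pass 70% of its speed; a pose out of reach is approached as far as the arm can. A call with a gripper value outside its range is refused whole. The fingers move at their own pace and stop on an object; the grip force is fixed at half the most. Time passes only in rows, so rows that repeat a pose let the fingers close. It gives the time, the measured TCP pose, the force, the opening and the grip force at its end, in the units of the state.
- ctrl.get_state(): the state, without advancing time (a new reading comes with each control period).
- ctrl.get_image(name): name is "scene" or "top" or "wrist"; returns the picture (400x640x3 uint8, blue, green, red); there is no depth.
- ctrl.camera_model(name): a dict with "K" (3x3 intrinsics, pixels), "T" (4x4, takes a point from camera to world coordinates). Camera axes: x right, y down, z forward; pixel columns grow to the right and rows downward; lengths in mm; the calibration is good to about 2 mm. A picture is of the moment at which its call begins: read the wrist's pose just before it. camera_model takes no time and is no camera call; for the wrist camera it gives the pose at the moment of the call.
- ctrl.hand_in(): hands the job in; it is judged then, once.
The state is a dict: "time_s": time; "qpos": joint angles; "dq": joint speeds; "effort": joint torques, N m; "eef_pos": TCP position; "eef_rot": TCP orientation; "wrist_force": force on the tool from outside, world axes, zero at the start; "moment": the same for the moment, N m; "opening": opening from 0.0 (shut) to 1.0 (fully open); "gripper_force": force on a finger pad.
Only numpy, scipy, OpenCV 4.12 (cv2) and the standard library are available. Lean on these libraries where they do the work, as an engineer would, in place of code of your own. Each camera call takes 0.05 s, during which the arm holds its last target. There are 200 camera calls.

## Working session

There is one attempt and no reset: what is moved stays moved. The work goes in short steps, Python scripts to look and compute and a tool call to move; the robot and the scene stay as the last step left them, time stands still between calls to the robot, and variables do not carry over. Pictures are saved under pics/ and viewed, at most 14 in all, crops included, and the job is handed in when it is done.

Besides the shell and the picture viewer there is one more tool, called after "Call:" as a command line: name --argument value ..., lists and objects as JSON in quotes. move_arm: Moves the arm, as the interface text tells. Its arguments: {"type":"object","properties":{"motion":{"type":"array"}},"required":["motion"]}

```bash
mkdir -p pics; ls; python3 - <<'E'
from plant import ctrl
import cv2
print(ctrl.get_state(), ctrl.grip_depth)
for n in("scene","top"):
    cv2.imwrite(f"pics/{n}0.png",ctrl.get_image(n)); m=ctrl.camera_model(n); print(n,m["K"].round(1).tolist(),m["T"].round(3).tolist())
E
```

```text
pics
{'time_s': 0.0, 'qpos': array([ 1.14841770e+00,  4.91567769e-01,  1.55945728e+00, -9.56500962e-06,
        1.09171255e+00, -1.05615069e-01]), 'dq': array([ 2.40604256e-03,  9.85028964e-04,  7.40171543e-04, -7.25713789e-05,
        1.04883127e-03, -1.50194182e-04]), 'effort': array([ 2.12393432e-03, -6.12642002e+01, -2.58185774e+01,  6.93533476e-02,
        4.81489627e-02, -1.23583181e-04]), 'eef_pos': array([194.5688968 , 593.67812436, 214.05395615]), 'eef_rot': array([ 1.57718242e-01,  9.87483989e-01, -5.53749445e-04, -1.45286610e-04]), 'wrist_force': array([-0.32306081,  0.22829519,  0.77826068]), 'moment': array([-0.03894786,  0.0851463 , -0.04858065]), 'gripper_force': 0.0, 'opening': 0.9996343576032324} 18.8
scene [[412.8, 0.0, 321.8], [0.0, 412.8, 201.3], [0.0, 0.0, 1.0]] [[0.846, 0.343, -0.408, 928.155], [0.533, -0.561, 0.634, -591.554], [-0.011, -0.754, -0.657, 732.097], [0.0, 0.0, 0.0, 1.0]]
top [[424.9, 0.0, 324.1], [0.0, 424.9, 201.4], [0.0, 0.0, 1.0]] [[-0.002, -0.987, 0.159, 426.575], [-1.0, -0.001, -0.014, 12.93], [0.014, -0.159, -0.987, 927.033], [0.0, 0.0, 0.0, 1.0]]
```

View pics/top0.png

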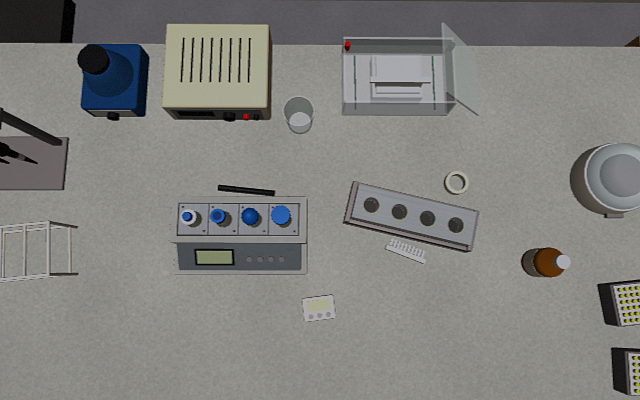

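View pics/scene0.png

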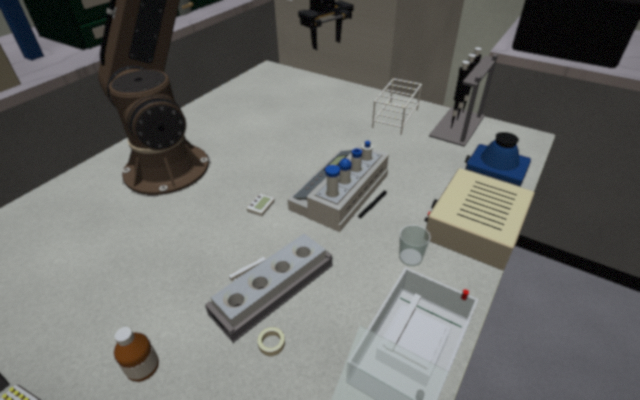

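The top view shows the heater's caps, left to right: stopper (189,217), universal (220,216), domed (250,216), conical (282,215). The cold wells are at about (371,205), (399,212), (428,218) and (456,225), and the row is tilted.

```bash
cat > h.py <<'E'
from plant import ctrl
import cv2, numpy as np
from scipy.spatial.transform import Rotation as R
def ray(m,px,z):
    "pixel -> world point on the plane at height z"
    d=m["T"][:3,:3]@np.linalg.inv(m["K"])@[px[0],px[1],1]; o=m["T"][:3,3]
    return (o+d*(z-o[2])/d[2])[:2]
def pix(m,p):
    q=np.linalg.inv(m["T"])@[*p,1]; q=m["K"]@q[:3]; return q[:2]/q[2]
def blobs(mask,lo,hi):
    n,l,s,c=cv2.connectedComponentsWithStats(mask.astype(np.uint8))
    return [(c[i],s[i]) for i in range(1,n) if lo<s[i][4]<hi]
def togo(xy,z,yaw=None):
    "tool-frame shift in m and turn to put the TCP at xy,z (yaw = world angle of tool y)"
    s=ctrl.get_state(); r=R.from_quat(s["eef_rot"])
    d=r.inv().apply(np.r_[xy,z]-s["eef_pos"])/1000
    out=[d.round(4).tolist()]
    if yaw is not None:
        y=np.array([np.cos(yaw),np.sin(yaw),0]); zz=np.array([0,0,-1.]); t=R.from_matrix(np.c_[np.cross(y,zz),y,zz])
        out.append((r.inv()*t).as_rotvec().round(4).tolist())
    return out
E
python3 - <<'E'
from h import *
m=ctrl.camera_model("top"); im=cv2.imread("pics/top0.png"); h=cv2.cvtColor(im,cv2.COLOR_BGR2HSV)
b=cv2.inRange(h,(95,120,60),(130,255,255))>0; b[:195]=0;b[240:]=0;b[:,:170]=0;b[:,305:]=0
for (c,s),z in zip(sorted(blobs(b,30,900),key=lambda t:t[0][0]),(126,132,135,150)): print("cap",c.round(1),s.tolist(),ray(m,c,z).round(1))
g=im.max(2)<95; g[:190]=0;g[240:]=0;g[:,:355]=0;g[:,470:]=0
for c,s in blobs(g,60,400): print("well",c.round(1),s.tolist(),ray(m,c,50).round(1))
E
```

```text
cap [186.  215.6] [182, 212, 9, 8, 57] [528.7 262.8]
cap [217.1 215.4] [210, 209, 15, 14, 165] [528.2 202.6]
cap [249.2 215.7] [241, 208, 17, 17, 217] [527.3 141.9]
cap [280.  214.5] [271, 205, 19, 20, 284] [527.6  83. ]
well [370.9 204.6] [364, 197, 15, 16, 182] [561.5 -97.4]
well [399.  211.2] [392, 204, 15, 15, 184] [ 547.6 -156. ]
well [427. 218.] [420, 211, 15, 15, 184] [ 533.2 -214.2]
well [455.2 224.6] [448, 217, 15, 16, 190] [ 519.4 -272.4]
well [398.6 229. ] [355, 218, 91, 22, 223] [ 510.2 -153.9]
well [385.6 232. ] [355, 224, 66, 16, 162] [ 504.1 -127. ]
```

```bash
python3 -c "
from h import *
print(togo((520,80),300,0.0))"
```

```text
[[-0.4692, -0.3868, -0.0855], [-0.0009, 0.0005, 1.254]]
```

Call:
move_arm --motion '[{"delta_pos": [-0.015,-0.012,-0.02],"twist": [0,0,0.05],"jaw": 0},{"delta_pos": [-0.045,-0.037,-0.05],"twist": [0,0,0.15],"jaw": 0},{"delta_pos": [-0.075,-0.062,-0.08],"twist": [0,0,0.27],"jaw": 0},{"delta_pos": [-0.105,-0.087,-0.085],"twist": [0,0,0.39],"jaw": 0},{"delta_pos": [-0.135,-0.112,-0.085],"twist": [0,0,0.51],"jaw": 0},{"delta_pos": [-0.165,-0.136,-0.085],"twist": [0,0,0.63],"jaw": 0},{"delta_pos": [-0.195,-0.161,-0.085],"twist": [0,0,0.75],"jaw": 0},{"delta_pos": [-0.225,-0.186,-0.085],"twist": [0,0,0.87],"jaw": 0},{"delta_pos": [-0.255,-0.21,-0.085],"twist": [0,0,0.99],"jaw": 0},{"delta_pos": [-0.285,-0.235,-0.085],"twist": [0,0,1.11],"jaw": 0},{"delta_pos": [-0.315,-0.26,-0.085],"twist": [0,0,1.2],"jaw": 0},{"delta_pos": [-0.345,-0.284,-0.085],"twist": [0,0,1.254],"jaw": 0}]'

```text
time_s: 1.1
eef_pos: [434.5, 214.7, 299.6]
eef_rot: [0.709, 0.705, -0.0, -0.0]
wrist_force: [0.8, 2.1, 0.4]
opening: 0.999
gripper_force: 0.0
```

```bash
python3 -c "
from h import *
print(ctrl.get_state()['eef_pos'],togo((520,80),300,0.0))"
```

```text
[434.52289048 214.68930028 299.62848865] [[-0.1342, 0.0862, -0.0004], [-0.0001, -0.0001, -0.0051]]
```

Call:
move_arm --motion '[{"delta_pos": [-0.033,0.021,0],"twist": [0,0,0],"jaw": 0},{"delta_pos": [-0.066,0.042,0],"twist": [0,0,0],"jaw": 0},{"delta_pos": [-0.099,0.063,0],"twist": [0,0,0],"jaw": 0},{"delta_pos": [-0.132,0.085,0],"twist": [0,0,0],"jaw": 0},{"delta_pos": [-0.132,0.085,0],"twist": [0,0,0],"jaw": 0},{"delta_pos": [-0.132,0.085,0],"twist": [0,0,0],"jaw": 0}]'

```text
time_s: 1.6
eef_pos: [519.5, 83.0, 299.0]
eef_rot: [0.708, 0.706, -0.0, -0.0]
wrist_force: [0.1, 0.9, -0.8]
opening: 1.002
gripper_force: 0.0
```

```bash
python3 -c "
from h import *
m=ctrl.camera_model('wrist');im=ctrl.get_image('wrist');cv2.imwrite('pics/w1.png',im);np.savez('w1',**m)
print(ctrl.get_state()['eef_pos'],m['T'].round(2).tolist(),m['K'].round(1).tolist())
for p in [(528,263,126),(528,202,132),(528,142,142),(528,83,150)]: print(pix(m,p).round(1))
"
```

```text
[518.91344814  84.11979229 299.15568875] [[1.0, -0.0, -0.0, 519.12], [-0.0, -0.96, -0.27, 158.61], [-0.0, 0.27, -0.96, 468.78], [0.0, 0.0, 0.0, 1.0]] [[286.4, 0.0, 318.6], [0.0, 286.4, 199.8], [0.0, 0.0, 1.0]]
[326.9  18.1]
[326.9  79.4]
[326.9 136. ]
[326.9 189.2]
```

View pics/w1.png

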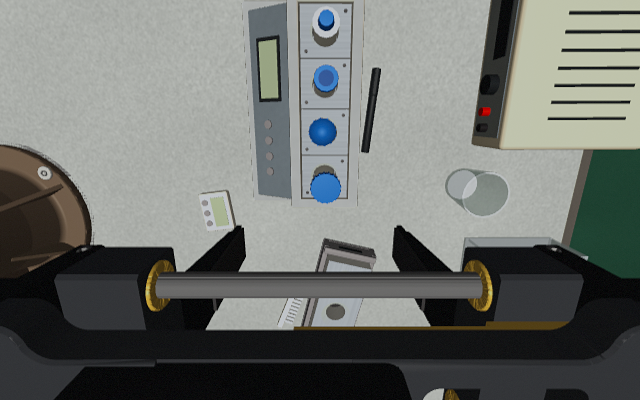

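The wrist view shows the caps at conical (325,187), domed (322,131), universal (326,78) and stopper (326,20), which matches the top-view estimates.

```bash
python3 -c "
from h import *
m=dict(np.load('w1.npz'));im=cv2.imread('pics/w1.png');h=cv2.cvtColor(im,cv2.COLOR_BGR2HSV)
b=cv2.inRange(h,(95,120,60),(130,255,255))>0
b[:,:300]=0;b[:,350:]=0
for (c,s),z in zip(blobs(b,80,3000),(126,132,132,150)): print(c.round(1),s[:5],ray(m,c,z).round(1))
q=togo((527,83),124.2,0); print(q)
"
```

```text
[325.6  19.5] [318  10  16  21 246] [526.6 261.7]
[325.6  78.1] [314  65  25  27 524] [526.6 203.3]
[322.1 131.5] [309 118  27  28 582] [522.7 146.5]
[325.1 187.5] [310 172  31  32 735] [525.9  85. ]
[[-0.0011, 0.0083, 0.1749], [-0.0011, -0.0002, -0.0016]]
```

Call:
move_arm --motion '[{"delta_pos": [0,0.008,0.03],"twist": [0,0,0],"jaw": 0},{"delta_pos": [0,0.008,0.07],"twist": [0,0,0],"jaw": 0},{"delta_pos": [0,0.008,0.11],"twist": [0,0,0],"jaw": 0},{"delta_pos": [0,0.008,0.14],"twist": [0,0,0],"jaw": 0},{"delta_pos": [0,0.008,0.165],"twist": [0,0,0],"jaw": 0},{"delta_pos": [0,0.008,0.175],"twist": [0,0,0],"jaw": 0},{"delta_pos": [0,0.008,0.175],"twist": [0,0,0],"jaw": 0},{"delta_pos": [0,0.008,0.175],"twist": [0,0,0],"jaw": 100},{"delta_pos": [0,0.008,0.175],"twist": [0,0,0],"jaw": 130},{"delta_pos": [0,0.008,0.175],"twist": [0,0,0],"jaw": 150},{"delta_pos": [0,0.008,0.175],"twist": [0,0,0],"jaw": 170},{"delta_pos": [0,0.008,0.175],"twist": [0,0,0],"jaw": 190}]'

```text
time_s: 2.65
eef_pos: [527.3, 84.6, 125.5]
eef_rot: [0.707, 0.707, 0.001, 0.001]
wrist_force: [0.3, -0.0, -0.5]
opening: 0.704
gripper_force: 0.0
```

Call:
move_arm --motion '[{"delta_pos": [0,0,0],"twist": [0,0,0],"jaw": 220},{"delta_pos": [0,0,0],"twist": [0,0,0],"jaw": 255},{"delta_pos": [0,0,0],"twist": [0,0,0],"jaw": 255},{"delta_pos": [0,0,0],"twist": [0,0,0],"jaw": 255},{"delta_pos": [0,0,0],"twist": [0,0,0],"jaw": 255}]'

```text
time_s: 3.07
eef_pos: [527.0, 84.6, 124.6]
eef_rot: [0.707, 0.707, 0.0, -0.0]
wrist_force: [-0.4, 0.3, -0.3]
opening: 0.357
gripper_force: 1.5
```

Call:
move_arm --motion '[{"delta_pos": [0,0,0],"twist": [0,0,0],"jaw": 255},{"delta_pos": [0,0,0],"twist": [0,0,0],"jaw": 255},{"delta_pos": [0,0,0],"twist": [0,0,0],"jaw": 255},{"delta_pos": [0,0,0],"twist": [0,0,0],"jaw": 255},{"delta_pos": [0,0,-0.004],"twist": [0,0,0],"jaw": 255},{"delta_pos": [0,0,-0.012],"twist": [0,0,0],"jaw": 255},{"delta_pos": [0,0,-0.024],"twist": [0,0,0],"jaw": 255},{"delta_pos": [0,0,-0.038],"twist": [0,0,0],"jaw": 255},{"delta_pos": [0,0,-0.052],"twist": [0,0,0],"jaw": 255},{"delta_pos": [0,0,-0.066],"twist": [0,0,0],"jaw": 255},{"delta_pos": [0,0,-0.076],"twist": [0,0,0],"jaw": 255},{"delta_pos": [0,0,-0.08],"twist": [0,0,0],"jaw": 255}]'

```text
time_s: 4.07
eef_pos: [527.5, 84.6, 206.5]
eef_rot: [0.707, 0.707, 0.001, 0.001]
wrist_force: [0.4, 0.4, -0.2]
opening: 0.35
gripper_force: 30.0
```

```bash
python3 -c "
from h import *
cv2.imwrite('pics/w2.png',ctrl.get_image('wrist'))
w=np.array([[561.5,-97.4],[547.6,-156],[533.2,-214.2],[519.4,-272.4]])
print(togo(w[3],204,np.radians(-13.5)))
"
```

```text
[[-0.357, -0.0081, 0.0023], [0.0025, -0.0005, 0.2357]]
```

View pics/w2.png

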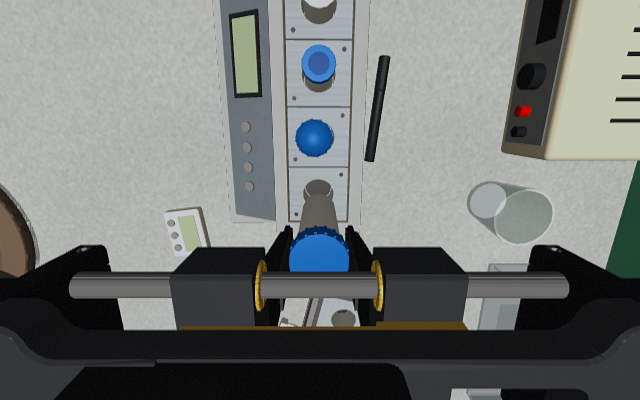

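The conical tube is held upright, with its cap at (319,255), its foot at about (317,185) and its heater well empty behind it. I'm carrying it to the rightmost well.

Call:
move_arm --motion '[{"delta_pos": [-0.01,0,0],"twist": [0,0,0.02],"jaw": 255},{"delta_pos": [-0.035,-0.001,0],"twist": [0,0,0.05],"jaw": 255},{"delta_pos": [-0.072,-0.002,0],"twist": [0,0,0.08],"jaw": 255},{"delta_pos": [-0.112,-0.003,0],"twist": [0,0,0.11],"jaw": 255},{"delta_pos": [-0.152,-0.004,0],"twist": [0,0,0.14],"jaw": 255},{"delta_pos": [-0.192,-0.005,0],"twist": [0,0,0.16],"jaw": 255},{"delta_pos": [-0.232,-0.006,0],"twist": [0,0,0.18],"jaw": 255},{"delta_pos": [-0.272,-0.007,0],"twist": [0,0,0.2],"jaw": 255},{"delta_pos": [-0.307,-0.008,0],"twist": [0,0,0.22],"jaw": 255},{"delta_pos": [-0.335,-0.008,0],"twist": [0,0,0.236],"jaw": 255},{"delta_pos": [-0.352,-0.008,0],"twist": [0,0,0.236],"jaw": 255},{"delta_pos": [-0.357,-0.008,0],"twist": [0,0,0.236],"jaw": 255}]'

```text
time_s: 5.12
eef_pos: [518.3, -275.0, 203.6]
eef_rot: [0.786, 0.618, -0.0, -0.001]
wrist_force: [-0.3, 0.7, -0.3]
opening: 0.35
gripper_force: 30.0
```

Call:
move_arm --motion '[{"delta_pos": [0,0,0],"twist": [0,0,0],"jaw": 255},{"delta_pos": [0,0,0],"twist": [0,0,0],"jaw": 255}]'

```text
time_s: 5.28
eef_pos: [518.8, -271.5, 204.2]
eef_rot: [0.785, 0.619, -0.0, -0.001]
wrist_force: [-0.2, 0.1, -1.7]
opening: 0.348
gripper_force: 30.0
```

```bash
python3 -c "
from h import *
m=ctrl.camera_model('wrist');im=ctrl.get_image('wrist');cv2.imwrite('pics/w3.png',im);np.savez('w3',**m)
print(ctrl.get_state()['eef_pos'])
w=np.array([[561.5,-97.4],[547.6,-156],[533.2,-214.2],[519.4,-272.4]])
for p in w: print(pix(m,(*p,50)).round(1),pix(m,(*p,58)).round(1))
print(togo(w[3],204,np.radians(-13.5)))
"
```

```text
[ 518.98543894 -271.0839275   204.37184741]
[320.4  12.4] [320.5   9.4]
[320.6  77.6] [320.6  76.5]
[320.1 136.1] [320.2 136.4]
[320.3 188.8] [320.3 190.4]
[[-0.0012, 0.0007, 0.0004], [-0.0007, -0.0005, 0.0007]]
```

View pics/w3.png

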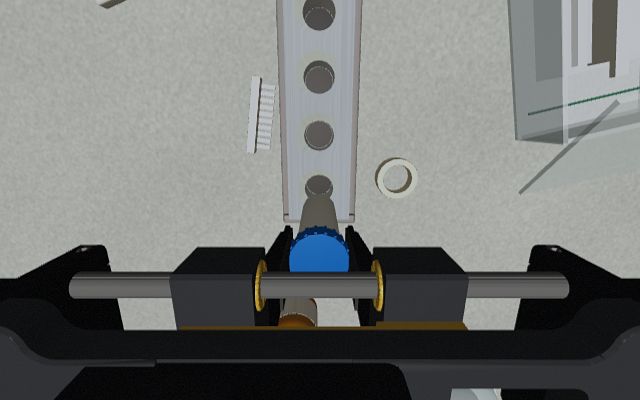

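The wells are at (319,15), (319,77), (319,135) and (318,187), the last partly behind the held tube. All are within 1–2 px of the prediction. I'll refine them from this one image.

```bash
python3 -c "
from h import *
m=dict(np.load('w3.npz'));im=cv2.imread('pics/w3.png')
g=(im.max(2)<125); g[:, :295]=0;g[:,345:]=0;g[160:]=0
for c,s in blobs(g,200,2000): print(c.round(1),s[:5],ray(m,c,50).round(1),ray(m,(s[0]+s[2]/2-.5,s[1]+s[3]/2-.5),50).round(1))
print(pix(m,(519,-271.1,231)),pix(m,(519,-271.1,117)))
h=cv2.cvtColor(im,cv2.COLOR_BGR2HSV);b=cv2.inRange(h,(95,120,60),(130,255,255))>0
for c,s in blobs(b,500,9000): print(c.round(1),s[:5])
for r in range(200,226,5): x=np.where(im[r,290:350].max(1)<140)[0]+290; print(r,x.min(),x.max())
"
```

```text
[318.5  13.5] [303   0  33  31 840] [559.4 -97.9] [559.6 -99.3]
[318.5  76.6] [303  60  32  34 811] [ 545.8 -154.5] [ 545.8 -154.4]
[318.6 135.2] [304 121  30  30 683] [ 531.7 -212.9] [ 531.6 -213.2]
[320.57415032 261.81662146] [319.86829274 203.93379968]
[318.5 251.3] [ 289  226   60   46 2340]
200 306 331
205 303 333
210 302 335
215 301 349
220 300 337
225 300 349
```

Call:
move_arm --motion '[{"delta_pos": [0,0,0.01],"twist": [0,0,0],"jaw": 255},{"delta_pos": [0,0,0.025],"twist": [0,0,0],"jaw": 255},{"delta_pos": [0,0,0.037],"twist": [0,0,0],"jaw": 255},{"delta_pos": [0,0,0.045],"twist": [0,0,0],"jaw": 255},{"delta_pos": [0,0,0.052],"twist": [0,0,0],"jaw": 255},{"delta_pos": [0,0,0.058],"twist": [0,0,0],"jaw": 255},{"delta_pos": [0,0,0.064],"twist": [0,0,0],"jaw": 255},{"delta_pos": [0,0,0.07],"twist": [0,0,0],"jaw": 255},{"delta_pos": [0,0,0.076],"twist": [0,0,0],"jaw": 255},{"delta_pos": [0,0,0.082],"twist": [0,0,0],"jaw": 255},{"delta_pos": [0,0,0.086],"twist": [0,0,0],"jaw": 255},{"delta_pos": [0,0,0.086],"twist": [0,0,0],"jaw": 255}]'

```text
time_s: 6.33
eef_pos: [518.8, -272.3, 117.7]
eef_rot: [0.785, 0.619, -0.0, -0.001]
wrist_force: [-0.2, -0.2, -0.9]
opening: 0.35
gripper_force: 30.0
```

Call:
move_arm --motion '[{"delta_pos": [0,0,0.005],"twist": [0,0,0],"jaw": 255},{"delta_pos": [0,0,0.01],"twist": [0,0,0],"jaw": 255},{"delta_pos": [0,0,0.014],"twist": [0,0,0],"jaw": 255},{"delta_pos": [0,0,0.014],"twist": [0,0,0],"jaw": 255},{"delta_pos": [0,0,0.014],"twist": [0,0,0],"jaw": 255}]'

```text
time_s: 6.75
eef_pos: [519.0, -272.3, 104.4]
eef_rot: [0.785, 0.619, -0.0, -0.0]
wrist_force: [-0.3, 0.1, -0.9]
opening: 0.35
gripper_force: 30.0
```

Call:
move_arm --motion '[{"delta_pos": [0,0,0.001],"twist": [0,0,0],"jaw": 255},{"delta_pos": [0,0,0.0015],"twist": [0,0,0],"jaw": 255},{"delta_pos": [0,0,0.0015],"twist": [0,0,0],"jaw": 120},{"delta_pos": [0,0,0.0015],"twist": [0,0,0],"jaw": 80},{"delta_pos": [0,0,0.0015],"twist": [0,0,0],"jaw": 30},{"delta_pos": [0,0,0.0015],"twist": [0,0,0],"jaw": 0},{"delta_pos": [0,0,0.0015],"twist": [0,0,0],"jaw": 0},{"delta_pos": [0,0,-0.005],"twist": [0,0,0],"jaw": 0},{"delta_pos": [0,0,-0.02],"twist": [0,0,0],"jaw": 0},{"delta_pos": [0,0,-0.05],"twist": [0,0,0],"jaw": 0},{"delta_pos": [0,0,-0.085],"twist": [0,0,0],"jaw": 0},{"delta_pos": [0,0,-0.1],"twist": [0,0,0],"jaw": 0}]'

```text
time_s: 7.75
eef_pos: [519.9, -272.9, 209.0]
eef_rot: [0.785, 0.619, 0.001, 0.002]
wrist_force: [0.8, 0.4, 0.5]
opening: 0.975
gripper_force: 0.0
```

```bash
python3 -c "
from h import *
m=ctrl.camera_model('wrist');im=ctrl.get_image('wrist');np.savez('w4',**m)
t=ctrl.get_image('top')[180:280,160:480];t=cv2.resize(t,None,fx=2,fy=2)
cv2.imwrite('pics/w4.png',np.vstack([im[:,:],t]))
print(togo((524.5,143.5),205,0))
"
```

```text
[[0.406, -0.093, 0.0018], [0.0051, 0.0026, -0.2359]]
```

View pics/w4.png

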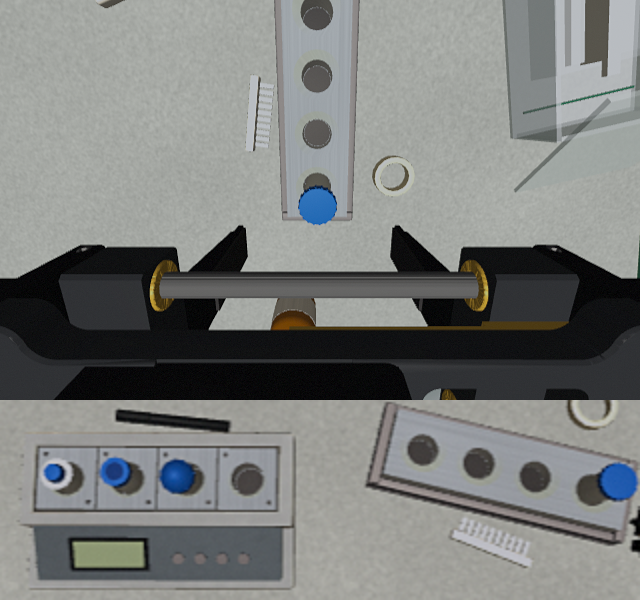

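The conical tube stands at the right end of the cold block, with its cap at (318,205) in the wrist view. I'll check its height from the projection.

```bash
python3 -c "
from h import *
m=dict(np.load('w4.npz'));im=cv2.imread('pics/w4.png')[:400]
print(m['T'][:3,3])
h=cv2.cvtColor(im,cv2.COLOR_BGR2HSV);b=cv2.inRange(h,(95,120,60),(130,255,255))>0
for c,s in blobs(b,300,9000): print(c.round(1),s[:5],[ray(m,c,z).round(1) for z in (128,150)])
for z in (128,140,150):
  a=[pix(m,(519.4+d,-272.4,z)).round(1) for d in (-18,18)]; print(z,a)
t=cv2.cvtColor(cv2.imread('pics/w4.png')[400:],cv2.COLOR_BGR2HSV)[::2,::2]
b=cv2.inRange(t,(95,120,60),(130,255,255))>0;m=ctrl.camera_model('top')
for c,s in blobs(b,30,900): print((c+[160,180]).round(1),s[:5],[ray(m,c+[160,180],z).round(1) for z in (128,150)])
"
```

```text
[ 535.92495947 -198.96437352  378.70878211]
[317.2 205.1] [ 298  186   39   39 1142] [array([ 518.2, -271.6]), array([ 519.8, -265.3])]
128 [array([299.6, 210.1]), array([337.9, 201.1])]
140 [array([298.8, 214.2]), array([338.9, 204.9])]
150 [array([298.1, 217.9]), array([339.7, 208.3])]
[217.4 215.7] [ 50  29  16  15 171] [array([528.1, 203. ]), array([525.3, 197.8])]
[248.4 218. ] [ 80  30  18  17 226] [array([523.9, 144.5]), array([521.2, 140.8])]
[186.5 216. ] [22 32 10  9 62] [array([527.6, 261.2]), array([524.9, 254.4])]
[468.9 220.5] [300  32  19  18 274] [array([ 518.9, -273.7]), array([ 516.4, -265.8])]
```

Seated: the cap width and both rays agree with a top at z = 128. Next is the domed tube, now at about (524,144) and leaning slightly in its well.

Call:
move_arm --motion '[{"delta_pos": [0.015,-0.003,0],"twist": [0,0,-0.02],"jaw": 0},{"delta_pos": [0.05,-0.011,0],"twist": [0,0,-0.04],"jaw": 0},{"delta_pos": [0.09,-0.02,0],"twist": [0,0,-0.06],"jaw": 0},{"delta_pos": [0.13,-0.03,0],"twist": [0,0,-0.09],"jaw": 0},{"delta_pos": [0.17,-0.039,0],"twist": [0,0,-0.11],"jaw": 0},{"delta_pos": [0.21,-0.048,0],"twist": [0,0,-0.13],"jaw": 0},{"delta_pos": [0.25,-0.057,0],"twist": [0,0,-0.15],"jaw": 0},{"delta_pos": [0.29,-0.066,0],"twist": [0,0,-0.17],"jaw": 0},{"delta_pos": [0.33,-0.075,0],"twist": [0,0,-0.2],"jaw": 0},{"delta_pos": [0.368,-0.084,0],"twist": [0,0,-0.236],"jaw": 0},{"delta_pos": [0.396,-0.091,0],"twist": [0,0,-0.236],"jaw": 0},{"delta_pos": [0.406,-0.093,0],"twist": [0,0,-0.236],"jaw": 0}]'

```text
time_s: 8.85
eef_pos: [522.0, 148.0, 203.4]
eef_rot: [0.706, 0.708, -0.001, -0.001]
wrist_force: [0.1, -0.4, -0.3]
opening: 0.998
gripper_force: 0.0
```

Call:
move_arm --motion '[{"delta_pos": [0,0,0],"twist": [0,0,0],"jaw": 0},{"delta_pos": [0,0,0],"twist": [0,0,0],"jaw": 0}]'

```text
time_s: 9.02
eef_pos: [522.9, 144.1, 203.8]
eef_rot: [0.707, 0.708, -0.001, -0.0]
wrist_force: [-0.1, -0.8, -0.3]
opening: 1.003
gripper_force: 0.0
```

```bash
python3 -c "
from h import *
m=ctrl.camera_model('wrist');im=ctrl.get_image('wrist')
h=cv2.cvtColor(im,cv2.COLOR_BGR2HSV);b=cv2.inRange(h,(95,120,60),(130,255,255))>0
for c,s in blobs(b,300,9000): print(c.round(1),s[:5],[ray(m,c,z).round(1) for z in (126,132,136)])
print(ctrl.get_state()['eef_pos'],togo((524,144),104,0))
"
```

```text
[324.7  64.9] [315  53  21  25 397] [array([526.7, 262.4]), array([526.6, 261.3]), array([526.5, 260.6])]
[324.4 140.1] [309 124  32  33 838] [array([526.7, 203.8]), array([526.6, 204.2]), array([526.5, 204.4])]
[319.5 204.8] [ 302  187   36   37 1003] [array([522.7, 146.6]), array([522.6, 148.4]), array([522.6, 149.5])]
[523.12237622 143.40068948 203.99516134] [[0.0006, 0.001, 0.1], [-0.0013, 0.0003, 0.0002]]
```

Call:
move_arm --motion '[{"delta_pos": [0.001,0,0.015],"twist": [0,0,0],"jaw": 0},{"delta_pos": [0.002,0,0.045],"twist": [0,0,0],"jaw": 30},{"delta_pos": [0.002,0,0.075],"twist": [0,0,0],"jaw": 60},{"delta_pos": [0.002,0,0.093],"twist": [0,0,0],"jaw": 80},{"delta_pos": [0.002,0,0.1],"twist": [0,0,0],"jaw": 100},{"delta_pos": [0.002,0,0.1],"twist": [0,0,0],"jaw": 120},{"delta_pos": [0.002,0,0.1],"twist": [0,0,0],"jaw": 140},{"delta_pos": [0.002,0,0.1],"twist": [0,0,0],"jaw": 160},{"delta_pos": [0.002,0,0.1],"twist": [0,0,0],"jaw": 180},{"delta_pos": [0.002,0,0.1],"twist": [0,0,0],"jaw": 255},{"delta_pos": [0.002,0,0.1],"twist": [0,0,0],"jaw": 255},{"delta_pos": [0.002,0,0.1],"twist": [0,0,0],"jaw": 255}]'

```text
time_s: 10.07
eef_pos: [523.7, 146.2, 105.1]
eef_rot: [0.707, 0.707, 0.0, 0.0]
wrist_force: [-0.2, -0.3, 1.2]
opening: 0.32
gripper_force: 30.0
```

Call:
move_arm --motion '[{"delta_pos": [0,0,0],"twist": [0,0,0],"jaw": 255},{"delta_pos": [0,0,0],"twist": [0,0,0],"jaw": 255},{"delta_pos": [0,0,0],"twist": [0,0,0],"jaw": 255},{"delta_pos": [0,0,0],"twist": [0,0,0],"jaw": 255}]'

```text
time_s: 10.4
eef_pos: [523.8, 146.2, 105.0]
eef_rot: [0.707, 0.707, 0.0, 0.0]
wrist_force: [0.3, 0.1, 5.7]
opening: 0.318
gripper_force: 30.0
```

Call:
move_arm --motion '[{"delta_pos": [0,0,-0.004],"twist": [0,0,0],"jaw": 255},{"delta_pos": [0,0,-0.012],"twist": [0,0,0],"jaw": 255},{"delta_pos": [0,0,-0.024],"twist": [0,0,0],"jaw": 255},{"delta_pos": [0,0,-0.038],"twist": [0,0,0],"jaw": 255},{"delta_pos": [0,0,-0.052],"twist": [0,0,0],"jaw": 255},{"delta_pos": [0,0,-0.066],"twist": [0,0,0],"jaw": 255},{"delta_pos": [0,0,-0.078],"twist": [0,0,0],"jaw": 255},{"delta_pos": [0,0,-0.085],"twist": [0,0,0],"jaw": 255},{"delta_pos": [0,0,-0.085],"twist": [0,0,0],"jaw": 255},{"delta_pos": [0,0,-0.085],"twist": [0,0,0],"jaw": 255}]'

```text
time_s: 11.23
eef_pos: [523.4, 146.0, 189.7]
eef_rot: [0.707, 0.707, 0.0, 0.0]
wrist_force: [-0.1, 0.3, -1.5]
opening: 0.319
gripper_force: 30.0
```

```bash
python3 -c "
from h import *
cv2.imwrite('pics/w5.png',np.hstack([ctrl.get_image('wrist')[100:350,200:440],ctrl.get_image('scene')[100:350,250:490]]))
m=ctrl.camera_model('wrist');p=ctrl.get_state()['eef_pos']
print(p,pix(m,p+[0,0,18]),pix(m,p+[0,0,-65]))
print(togo((533.2,-214.2),190,np.radians(-13.5)))
"
```

```text
[523.20948872 145.99409484 188.97438208] [320.19727985 255.60980295] [319.76626101 211.78608568]
[[-0.3602, 0.01, -0.001], [-0.0011, 0.0002, 0.2356]]
```

View pics/w5.png

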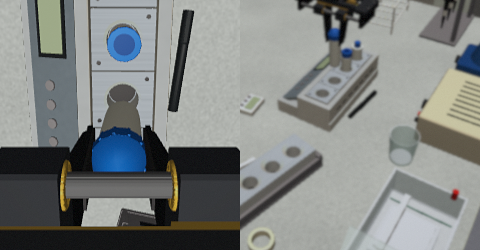

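The domed tube is held. Its body leans slightly in the crop, from the cap at (118,150) to the foot at about (122,108). I'll measure the lean.

```bash
python3 -c "
from h import *
im=cv2.imread('pics/w5.png')[:,:240]
g=cv2.cvtColor(im,cv2.COLOR_BGR2GRAY)
for r in range(90,134,4): print(r+100,g[r,96:150:2])
"
```

```text
190 [170 170 171 171 171 172 172  90  78  80  80  78  80  80  79  79  78  79
  77  70 177 173 174 174 173 173 172]
194 [175 174 176 176 176 173  98  79  78  79  79  78  78  78  77  77  77  75
  75  92  86 177 177 179 179 179 179]
198 [168 168 168 169 169 162  76 103  79  76  76  76  76  77  76  74  75  73
 118 101  88 132 170 172 172 172 173]
202 [172 172 172 172 171 175  78  82  84 110  88  89  91  92  93  91 106 111
  90  91  87 157 176 176 176 176 176]
206 [170 170 170 170 171 173 157  85  88  89  91  89  92  94  92  93  93  92
  92  89 103 177 174 173 174 174 174]
210 [170 170 170 170 172 166  85  88  89  91  91  91  93  93  92  94  93  94
  91  91  85 178 176 175 176 175 174]
214 [172 172 172 172 177  84  88  89  91  92  92  93  92  93  93  93  93  92
  92  91  90  90 174 173 172 172 172]
218 [170 147 138 172  95  88  89  91  91  93  93  93  93  93  94  95  93  93
  93  92  90  86 176 171 171 171 171]
222 [172 133 154 166  88  89  91  91  91  92  94  95  93  95  94  93  93  94
  91  91  91  88 138 173 172 172 172]
226 [161 160 163  85  90  92  91  94  96  63  87  97  96  98  96  96  95  95
  93  92  91  88 105 176 184   4   0]
230 [178 176 132  82  96  63  45  29  29  32  31  31  32  32  31  31  33  45
  87  93  90  90  79 155  13   4  13]
```

The foot sits about 3.5 mm towards +x, a 3° lean in the grip. I'll straighten it with a 0.05 rad tool tilt during the carry.

Call:
move_arm --motion '[{"delta_pos": [-0.01,0,0],"twist": [0.005,0,0.02],"jaw": 255},{"delta_pos": [-0.035,0.001,0],"twist": [0.01,0,0.05],"jaw": 255},{"delta_pos": [-0.072,0.002,0],"twist": [0.015,0,0.08],"jaw": 255},{"delta_pos": [-0.112,0.003,0],"twist": [0.02,0,0.11],"jaw": 255},{"delta_pos": [-0.152,0.004,0],"twist": [0.025,0,0.14],"jaw": 255},{"delta_pos": [-0.192,0.005,0],"twist": [0.03,0,0.16],"jaw": 255},{"delta_pos": [-0.232,0.006,0],"twist": [0.035,0,0.18],"jaw": 255},{"delta_pos": [-0.272,0.007,0],"twist": [0.04,0,0.2],"jaw": 255},{"delta_pos": [-0.307,0.008,0],"twist": [0.045,0,0.22],"jaw": 255},{"delta_pos": [-0.335,0.009,0],"twist": [0.05,0,0.236],"jaw": 255},{"delta_pos": [-0.354,0.009,0],"twist": [0.05,0,0.236],"jaw": 255},{"delta_pos": [-0.36,0.009,0],"twist": [0.05,0,0.236],"jaw": 255}]'

```text
time_s: 12.33
eef_pos: [531.9, -217.2, 188.7]
eef_rot: [0.786, 0.617, -0.018, -0.018]
wrist_force: [-0.7, 0.1, -1.0]
opening: 0.318
gripper_force: 30.0
```

Call:
move_arm --motion '[{"delta_pos": [0,0,0],"twist": [0,0,0],"jaw": 255},{"delta_pos": [0,0,0],"twist": [0,0,0],"jaw": 255},{"delta_pos": [0,0,0],"twist": [0,0,0],"jaw": 255}]'

```text
time_s: 12.58
eef_pos: [532.4, -212.9, 189.4]
eef_rot: [0.785, 0.619, -0.018, -0.018]
wrist_force: [-0.0, 1.2, 0.2]
opening: 0.317
gripper_force: 30.0
```

```bash
python3 -c "
from h import *
m=ctrl.camera_model('wrist');im=ctrl.get_image('wrist');cv2.imwrite('pics/w6.png',im);np.savez('w6',**m)
s=ctrl.get_state();p=s['eef_pos'];r=R.from_quat(s['eef_rot'])
print(p,r.as_matrix().round(3).tolist())
print(pix(m,(533.2,-214.2,50)),pix(m,p+[0,0,-55]))
print(r.inv().apply([0,0,-.001]), togo((532.4,-213.8),130))
"
```

```text
[ 532.51013829 -212.79675739  189.56754766] [[0.233, 0.971, -0.05], [0.973, -0.233, 0.006], [-0.006, -0.05, -0.999]]
[326.7902007  191.33410556] [323.2832391  214.80455843]
[5.55456260e-06 4.98743440e-05 9.98740055e-04] [[-0.0007, 0.0031, 0.0595]]
```

View pics/w6.png

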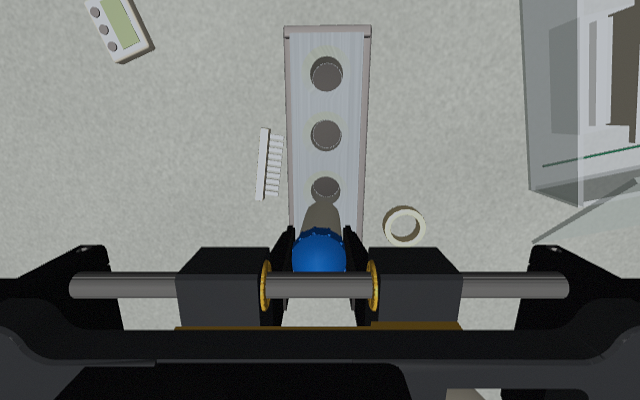

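The domed tube is vertical with its foot at (322,205). The target well at (325,189) lies on the vertical below it.

Call:
move_arm --motion '[{"delta_pos": [-0.001,0.0005,0.01],"twist": [0,0,0],"jaw": 255},{"delta_pos": [-0.001,0.0013,0.027],"twist": [0,0,0],"jaw": 255},{"delta_pos": [-0.001,0.002,0.041],"twist": [0,0,0],"jaw": 255},{"delta_pos": [-0.001,0.0025,0.05],"twist": [0,0,0],"jaw": 255},{"delta_pos": [-0.001,0.0028,0.056],"twist": [0,0,0],"jaw": 255},{"delta_pos": [-0.001,0.0031,0.062],"twist": [0,0,0],"jaw": 255},{"delta_pos": [-0.001,0.0034,0.068],"twist": [0,0,0],"jaw": 255},{"delta_pos": [-0.001,0.0037,0.074],"twist": [0,0,0],"jaw": 255},{"delta_pos": [-0.001,0.004,0.08],"twist": [0,0,0],"jaw": 255},{"delta_pos": [-0.001,0.0043,0.086],"twist": [0,0,0],"jaw": 255},{"delta_pos": [-0.001,0.0045,0.09],"twist": [0,0,0],"jaw": 255},{"delta_pos": [-0.001,0.0045,0.09],"twist": [0,0,0],"jaw": 255}]'

```text
time_s: 13.63
eef_pos: [532.0, -215.2, 98.6]
eef_rot: [0.785, 0.619, -0.018, -0.018]
wrist_force: [-0.2, 1.2, -2.3]
opening: 0.316
gripper_force: 30.0
```

Call:
move_arm --motion '[{"delta_pos": [0,0.0002,0.005],"twist": [0,0,0],"jaw": 255},{"delta_pos": [0,0.0005,0.01],"twist": [0,0,0],"jaw": 255},{"delta_pos": [0,0.0007,0.0135],"twist": [0,0,0],"jaw": 255},{"delta_pos": [0,0.0007,0.0135],"twist": [0,0,0],"jaw": 255},{"delta_pos": [0,0.0007,0.0135],"twist": [0,0,0],"jaw": 255}]'

```text
time_s: 14.05
eef_pos: [532.1, -215.4, 85.6]
eef_rot: [0.785, 0.619, -0.018, -0.018]
wrist_force: [0.5, 2.5, -2.2]
opening: 0.318
gripper_force: 30.0
```

Call:
move_arm --motion '[{"delta_pos": [0,0.0001,0.001],"twist": [0,0,0],"jaw": 255},{"delta_pos": [0,0.0001,0.002],"twist": [0,0,0],"jaw": 255},{"delta_pos": [0,0.0001,0.002],"twist": [0,0,0],"jaw": 140},{"delta_pos": [0,0.0001,0.002],"twist": [0,0,0],"jaw": 100},{"delta_pos": [0,0.0001,0.002],"twist": [0,0,0],"jaw": 40},{"delta_pos": [0,0.0001,0.002],"twist": [0,0,0],"jaw": 0},{"delta_pos": [0,0.0001,0.002],"twist": [0,0,0],"jaw": 0},{"delta_pos": [0,0,-0.005],"twist": [0,0,0],"jaw": 0},{"delta_pos": [0,-0.001,-0.025],"twist": [0,0,0],"jaw": 0},{"delta_pos": [0,-0.003,-0.06],"twist": [0,0,0],"jaw": 0},{"delta_pos": [0,-0.005,-0.1],"twist": [-0.03,0,0],"jaw": 0},{"delta_pos": [0,-0.006,-0.12],"twist": [-0.05,0,0],"jaw": 0}]'

```text
time_s: 15.05
eef_pos: [533.3, -215.2, 210.6]
eef_rot: [0.785, 0.619, -0.001, 0.004]
wrist_force: [0.7, -0.4, 0.2]
opening: 0.96
gripper_force: 0.0
```

```bash
python3 -c "
from h import *
m=ctrl.camera_model('wrist');im=ctrl.get_image('wrist')
def f(im,m,zs,o=(0,0)):
  b=cv2.inRange(cv2.cvtColor(im,cv2.COLOR_BGR2HSV),(95,120,60),(130,255,255))>0
  for c,s in blobs(b,40,2000):
    c=c+o; print(c.round(1),s[2:5],[ray(m,c,z).round(1) for z in zs])
f(im[:,250:400],m,(110,120),(250,0))
t=ctrl.get_image('top');print('top');f(t[195:240,170:490],ctrl.camera_model('top'),(110,128),(170,195))
print(togo((527.5,203),205,0))
cv2.imwrite('pics/w7.png',np.vstack([im[:350],cv2.resize(t[180:280,160:480],None,fx=2,fy=2)]))
"
```

```text
[320.1 191.3] [ 33  33 801] [array([ 536.3, -207.1]), array([ 536.8, -204.6])]
[317.4 258.5] [ 36  29 873] [array([ 516.8, -276.6]), array([ 518. , -271.5])]
top
[431.6 212.5] [ 17  17 209] [array([ 536.7, -208.1]), array([ 534.3, -203.2])]
[217.2 215.4] [ 15  14 166] [array([531. , 207.8]), array([528.7, 203.5])]
[186.1 215.5] [ 9  8 59] [array([530.8, 267.6]), array([528.5, 262. ])]
[[0.4054, -0.1034, 0.0017], [0.0069, 0.0085, -0.2359]]
```

View pics/w7.png

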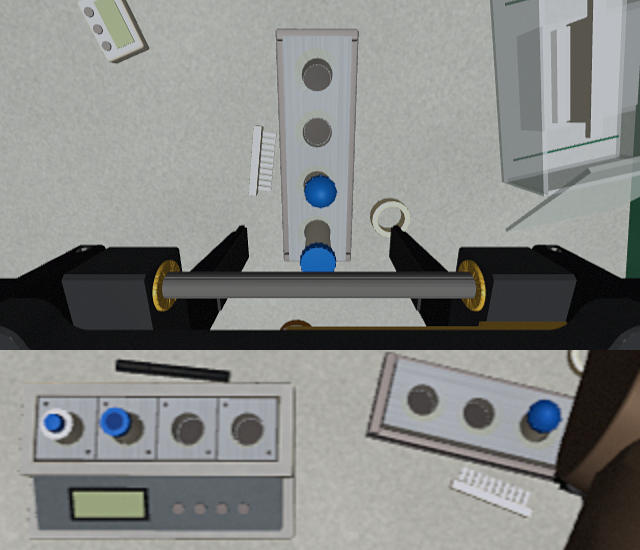

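The domed tube is down in the third well. It leans about 5°, the natural rest of a round bottom against a 33 mm bore, with its cap at (320,191), and the conical tube stands next to it. Next is the universal tube.

Call:
move_arm --motion '[{"delta_pos": [0.015,-0.003,0],"twist": [0,0,-0.02],"jaw": 0},{"delta_pos": [0.05,-0.012,0],"twist": [0,0,-0.04],"jaw": 0},{"delta_pos": [0.09,-0.022,0],"twist": [0,0,-0.06],"jaw": 0},{"delta_pos": [0.13,-0.033,0],"twist": [0,0,-0.09],"jaw": 0},{"delta_pos": [0.17,-0.043,0],"twist": [0,0,-0.11],"jaw": 0},{"delta_pos": [0.21,-0.053,0],"twist": [0,0,-0.13],"jaw": 0},{"delta_pos": [0.25,-0.063,0],"twist": [0,0,-0.15],"jaw": 0},{"delta_pos": [0.29,-0.073,0],"twist": [0,0,-0.17],"jaw": 0},{"delta_pos": [0.33,-0.083,0],"twist": [0,0,-0.2],"jaw": 0},{"delta_pos": [0.368,-0.094,0],"twist": [0,0,-0.236],"jaw": 0},{"delta_pos": [0.396,-0.101,0],"twist": [0,0,-0.236],"jaw": 0},{"delta_pos": [0.405,-0.103,0],"twist": [0,0,-0.236],"jaw": 0}]'

```text
time_s: 16.15
eef_pos: [525.4, 207.1, 202.4]
eef_rot: [0.706, 0.709, -0.003, 0.001]
wrist_force: [0.4, -0.2, 0.8]
opening: 1.0
gripper_force: 0.0
```

Call:
move_arm --motion '[{"delta_pos": [0,0,0],"twist": [0,0,0],"jaw": 0},{"delta_pos": [0,0,0],"twist": [0,0,0],"jaw": 0},{"delta_pos": [0,0,0],"twist": [0,0,0],"jaw": 0}]'

```text
time_s: 16.4
eef_pos: [526.6, 202.0, 203.2]
eef_rot: [0.707, 0.707, -0.003, 0.001]
wrist_force: [0.5, 0.5, -0.0]
opening: 1.0
gripper_force: 0.0
```

```bash
python3 -c "
from h import *
print(ctrl.get_state()['eef_pos'],togo((527.3,203),103,0))
"
```

```text
[526.62972777 201.9804915  203.22598091] [[0.0016, 0.0009, 0.1002], [-0.0021, 0.0063, -0.0005]]
```

Call:
move_arm --motion '[{"delta_pos": [0.001,0.001,0.015],"twist": [-0.002,0.006,0],"jaw": 0},{"delta_pos": [0.001,0.001,0.045],"twist": [-0.002,0.006,0],"jaw": 30},{"delta_pos": [0.001,0.001,0.075],"twist": [-0.002,0.006,0],"jaw": 60},{"delta_pos": [0.001,0.001,0.093],"twist": [-0.002,0.006,0],"jaw": 80},{"delta_pos": [0.001,0.001,0.1],"twist": [-0.002,0.006,0],"jaw": 100},{"delta_pos": [0.001,0.001,0.1],"twist": [-0.002,0.006,0],"jaw": 120},{"delta_pos": [0.001,0.001,0.1],"twist": [-0.002,0.006,0],"jaw": 140},{"delta_pos": [0.001,0.001,0.1],"twist": [-0.002,0.006,0],"jaw": 160},{"delta_pos": [0.001,0.001,0.1],"twist": [-0.002,0.006,0],"jaw": 180},{"delta_pos": [0.001,0.001,0.1],"twist": [-0.002,0.006,0],"jaw": 200},{"delta_pos": [0.001,0.001,0.1],"twist": [-0.002,0.006,0],"jaw": 255},{"delta_pos": [0.001,0.001,0.1],"twist": [-0.002,0.006,0],"jaw": 255}]'

```text
time_s: 17.4
eef_pos: [527.9, 203.6, 104.2]
eef_rot: [0.707, 0.707, 0.001, 0.0]
wrist_force: [0.3, 0.0, -0.5]
opening: 0.284
gripper_force: 3.6
```

Call:
move_arm --motion '[{"delta_pos": [0,0,0],"twist": [0,0,0],"jaw": 255},{"delta_pos": [0,0,0],"twist": [0,0,0],"jaw": 255},{"delta_pos": [0,0,0],"twist": [0,0,0],"jaw": 255},{"delta_pos": [0,0,0],"twist": [0,0,0],"jaw": 255}]'

```text
time_s: 17.73
eef_pos: [527.9, 203.6, 104.1]
eef_rot: [0.707, 0.707, 0.001, 0.0]
wrist_force: [0.4, -0.1, 4.9]
opening: 0.281
gripper_force: 30.0
```

Call:
move_arm --motion '[{"delta_pos": [0,0,-0.004],"twist": [0,0,0],"jaw": 255},{"delta_pos": [0,0,-0.012],"twist": [0,0,0],"jaw": 255},{"delta_pos": [0,0,-0.024],"twist": [0,0,0],"jaw": 255},{"delta_pos": [0,0,-0.038],"twist": [0,0,0],"jaw": 255},{"delta_pos": [0,0,-0.052],"twist": [0,0,0],"jaw": 255},{"delta_pos": [0,0,-0.066],"twist": [0,0,0],"jaw": 255},{"delta_pos": [0,0,-0.078],"twist": [0,0,0],"jaw": 255},{"delta_pos": [0,0,-0.085],"twist": [0,0,0],"jaw": 255},{"delta_pos": [0,0,-0.085],"twist": [0,0,0],"jaw": 255},{"delta_pos": [0,0,-0.085],"twist": [0,0,0],"jaw": 255}]'

```text
time_s: 18.57
eef_pos: [527.6, 203.4, 188.8]
eef_rot: [0.707, 0.707, 0.001, 0.0]
wrist_force: [-0.4, 0.0, -0.8]
opening: 0.278
gripper_force: 30.0
```

```bash
python3 -c "
from h import *
m=ctrl.camera_model('wrist');im=ctrl.get_image('wrist');p=ctrl.get_state()['eef_pos']
print(p,pix(m,p+[0,0,18]),pix(m,p+[0,0,-60]))
g=cv2.cvtColor(im,cv2.COLOR_BGR2GRAY)
for r in range(194,232,4):
  x=np.where(g[r,290:350]<125)[0]+290; print(r,x.min(),x.max(),(x.min()+x.max())/2,len(x))
print(togo((547.6,-155.7),190,np.radians(-13.5)))
"
```

```text
[527.42568521 203.37907544 188.31589766] [319.94414408 255.2603066 ] [319.37606572 213.48294609]
194 303 333 318.0 29
198 303 349 326.0 30
202 304 349 326.5 31
206 305 349 327.0 28
210 303 349 326.0 32
214 302 349 325.5 34
218 294 349 321.5 40
222 301 349 325.0 36
226 290 349 319.5 52
230 290 349 319.5 54
[[-0.3591, 0.0201, -0.0017], [0.0005, -0.0002, 0.2357]]
```

The universal tube hangs vertical in the grip. I'm carrying it to well 2.

Call:
move_arm --motion '[{"delta_pos": [-0.01,0.001,0],"twist": [0,0,0.02],"jaw": 255},{"delta_pos": [-0.035,0.002,0],"twist": [0,0,0.05],"jaw": 255},{"delta_pos": [-0.072,0.004,0],"twist": [0,0,0.08],"jaw": 255},{"delta_pos": [-0.112,0.006,0],"twist": [0,0,0.11],"jaw": 255},{"delta_pos": [-0.152,0.008,0],"twist": [0,0,0.14],"jaw": 255},{"delta_pos": [-0.192,0.011,0],"twist": [0,0,0.16],"jaw": 255},{"delta_pos": [-0.232,0.013,0],"twist": [0,0,0.18],"jaw": 255},{"delta_pos": [-0.272,0.015,0],"twist": [0,0,0.2],"jaw": 255},{"delta_pos": [-0.307,0.017,0],"twist": [0,0,0.22],"jaw": 255},{"delta_pos": [-0.335,0.019,0],"twist": [0,0,0.236],"jaw": 255},{"delta_pos": [-0.353,0.02,0],"twist": [0,0,0.236],"jaw": 255},{"delta_pos": [-0.359,0.02,0],"twist": [0,0,0.236],"jaw": 255}]'

```text
time_s: 19.62
eef_pos: [547.2, -158.7, 187.8]
eef_rot: [0.787, 0.618, 0.0, -0.0]
wrist_force: [-0.7, 0.4, -0.4]
opening: 0.278
gripper_force: 30.0
```

Call:
move_arm --motion '[{"delta_pos": [0,0,0],"twist": [0,0,0],"jaw": 255},{"delta_pos": [0,0,0],"twist": [0,0,0],"jaw": 255},{"delta_pos": [0,0,0],"twist": [0,0,0],"jaw": 255}]'

```text
time_s: 19.87
eef_pos: [547.5, -154.5, 188.5]
eef_rot: [0.785, 0.619, 0.0, -0.0]
wrist_force: [-0.5, -0.5, -0.1]
opening: 0.278
gripper_force: 30.0
```

```bash
python3 -c "
from h import *
print(ctrl.get_state()['eef_pos'],togo((547.4,-156),82,np.radians(-13.5)))
"
```

```text
[ 547.49779527 -154.53483636  188.46613954] [[-0.0015, 0.0002, 0.1065], [0.0004, -0.0008, 0.0004]]
```

Call:
move_arm --motion '[{"delta_pos": [0,0,0.01],"twist": [0,0,0],"jaw": 255},{"delta_pos": [0,0,0.027],"twist": [0,0,0],"jaw": 255},{"delta_pos": [0,0,0.041],"twist": [0,0,0],"jaw": 255},{"delta_pos": [0,0,0.05],"twist": [0,0,0],"jaw": 255},{"delta_pos": [0,0,0.056],"twist": [0,0,0],"jaw": 255},{"delta_pos": [0,0,0.062],"twist": [0,0,0],"jaw": 255},{"delta_pos": [0,0,0.068],"twist": [0,0,0],"jaw": 255},{"delta_pos": [0,0,0.074],"twist": [0,0,0],"jaw": 255},{"delta_pos": [0,0,0.08],"twist": [0,0,0],"jaw": 255},{"delta_pos": [0,0,0.086],"twist": [0,0,0],"jaw": 255},{"delta_pos": [0,0,0.091],"twist": [0,0,0],"jaw": 255},{"delta_pos": [0,0,0.091],"twist": [0,0,0],"jaw": 255}]'

```text
time_s: 20.87
eef_pos: [547.5, -155.4, 96.7]
eef_rot: [0.785, 0.619, 0.0, -0.0]
wrist_force: [0.2, -0.0, -0.8]
opening: 0.277
gripper_force: 30.0
```

Call:
move_arm --motion '[{"delta_pos": [0,0,0.005],"twist": [0,0,0],"jaw": 255},{"delta_pos": [0,0,0.01],"twist": [0,0,0],"jaw": 255},{"delta_pos": [0,0,0.0135],"twist": [0,0,0],"jaw": 255},{"delta_pos": [0,0,0.0135],"twist": [0,0,0],"jaw": 255},{"delta_pos": [0,0,0.0135],"twist": [0,0,0],"jaw": 255}]'

```text
time_s: 21.28
eef_pos: [547.8, -155.5, 84.0]
eef_rot: [0.785, 0.619, 0.0, 0.0]
wrist_force: [-0.5, -0.4, -0.2]
opening: 0.274
gripper_force: 30.0
```

Call:
move_arm --motion '[{"delta_pos": [0,0,0.001],"twist": [0,0,0],"jaw": 255},{"delta_pos": [0,0,0.0017],"twist": [0,0,0],"jaw": 255},{"delta_pos": [0,0,0.0017],"twist": [0,0,0],"jaw": 150},{"delta_pos": [0,0,0.0017],"twist": [0,0,0],"jaw": 100},{"delta_pos": [0,0,0.0017],"twist": [0,0,0],"jaw": 40},{"delta_pos": [0,0,0.0017],"twist": [0,0,0],"jaw": 0},{"delta_pos": [0,0,0.0017],"twist": [0,0,0],"jaw": 0},{"delta_pos": [0,0,-0.005],"twist": [0,0,0],"jaw": 0},{"delta_pos": [0,0,-0.025],"twist": [0,0,0],"jaw": 0},{"delta_pos": [0,0,-0.06],"twist": [0,0,0],"jaw": 0},{"delta_pos": [0,0,-0.1],"twist": [0,0,0],"jaw": 0},{"delta_pos": [0,0,-0.12],"twist": [0,0,0],"jaw": 0}]'

```text
time_s: 22.28
eef_pos: [548.5, -155.8, 208.8]
eef_rot: [0.785, 0.619, 0.002, 0.002]
wrist_force: [0.2, -1.4, -0.1]
opening: 0.923
gripper_force: 0.0
```

```bash
python3 -c "
from h import *
m=ctrl.camera_model('wrist');im=ctrl.get_image('wrist')
def f(im,m,zs,o=(0,0)):
  b=cv2.inRange(cv2.cvtColor(im,cv2.COLOR_BGR2HSV),(95,120,60),(130,255,255))>0
  for c,s in blobs(b,40,2000):
    c=c+o; print(c.round(1),s[2:5],[ray(m,c,z).round(1) for z in zs])
f(im[:,250:400],m,(110,120),(250,0))
t=ctrl.get_image('top');print('top');f(t[195:240,170:490],ctrl.camera_model('top'),(110,124),(170,195))
print(togo((527.5,262),205,0))
cv2.imwrite('pics/w8.png',np.vstack([im[:350],cv2.resize(t[180:280,160:480],None,fx=2,fy=2)]))
"
```

```text
[316.9 199.2] [ 27  29 621] [array([ 546.8, -153.7]), array([ 547.5, -151. ])]
[319.1 249. ] [ 32  32 754] [array([ 536.6, -205.4]), array([ 537.6, -200.8])]
[316.7 313.1] [ 34  27 800] [array([ 516.1, -279. ]), array([ 517.9, -271.7])]
top
[186.1 215.7] [ 9  9 61] [array([530.5, 267.4]), array([528.7, 263. ])]
[[0.4014, -0.1186, 0.0023], [0.0078, 0.0015, -0.2358]]
```

View pics/w8.png

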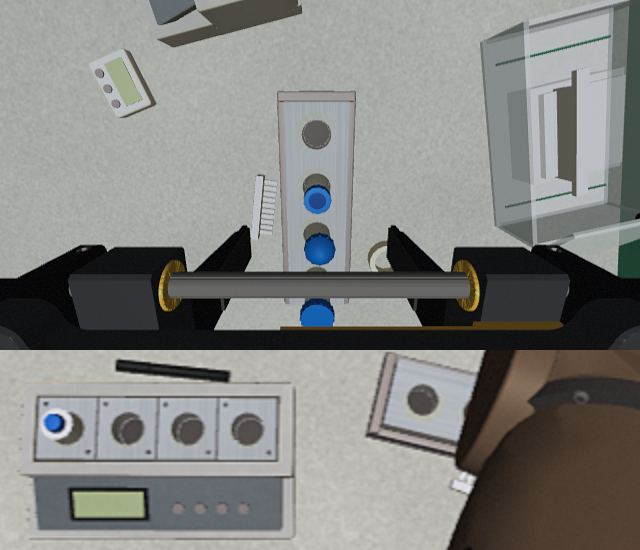

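The universal tube stands in well 2, with its cap at (317,199), and the domed and conical tubes are still in place. The stopper tube is last.

Call:
move_arm --motion '[{"delta_pos": [0.015,-0.004,0],"twist": [0,0,-0.02],"jaw": 0},{"delta_pos": [0.05,-0.014,0],"twist": [0,0,-0.04],"jaw": 0},{"delta_pos": [0.09,-0.026,0],"twist": [0,0,-0.06],"jaw": 0},{"delta_pos": [0.13,-0.038,0],"twist": [0,0,-0.09],"jaw": 0},{"delta_pos": [0.17,-0.05,0],"twist": [0,0,-0.11],"jaw": 0},{"delta_pos": [0.21,-0.062,0],"twist": [0,0,-0.13],"jaw": 0},{"delta_pos": [0.25,-0.074,0],"twist": [0,0,-0.15],"jaw": 0},{"delta_pos": [0.29,-0.086,0],"twist": [0,0,-0.17],"jaw": 0},{"delta_pos": [0.33,-0.098,0],"twist": [0,0,-0.2],"jaw": 0},{"delta_pos": [0.367,-0.109,0],"twist": [0,0,-0.236],"jaw": 0},{"delta_pos": [0.393,-0.116,0],"twist": [0,0,-0.236],"jaw": 0},{"delta_pos": [0.401,-0.119,0],"twist": [0,0,-0.236],"jaw": 0}]'

```text
time_s: 23.38
eef_pos: [524.8, 265.6, 203.4]
eef_rot: [0.706, 0.708, 0.0, -0.0]
wrist_force: [-0.5, 0.2, 0.7]
opening: 1.0
gripper_force: 0.0
```

Call:
move_arm --motion '[{"delta_pos": [0,0,0],"twist": [0,0,0],"jaw": 0},{"delta_pos": [0,0,0],"twist": [0,0,0],"jaw": 0},{"delta_pos": [0,0,0],"twist": [0,0,0],"jaw": 0}]'

```text
time_s: 23.63
eef_pos: [525.8, 260.8, 204.0]
eef_rot: [0.707, 0.707, 0.0, 0.0]
wrist_force: [-0.1, -0.9, -0.0]
opening: 1.002
gripper_force: 0.0
```

```bash
python3 -c "
from h import *
m=ctrl.camera_model('wrist');im=ctrl.get_image('wrist')
h=cv2.cvtColor(im,cv2.COLOR_BGR2HSV);b=cv2.inRange(h,(95,120,60),(130,255,255))>0;b[:,:280]=0;b[:,360:]=0
for c,s in blobs(b,100,2000): print(c.round(1),s[:5],[ray(m,c,z).round(1) for z in (120,126)])
print(ctrl.get_state()['eef_pos'],togo((527.3,262),89,0))
"
```

```text
[320.6 201.4] [312 192  18  20 293] [array([526.7, 264.7]), array([526.7, 266.4])]
[525.89479618 260.63780541 204.12769652] [[0.0014, 0.0013, 0.1151], [0.0007, 0.0001, -0.0015]]
```

Call:
move_arm --motion '[{"delta_pos": [0.001,0.001,0.015],"twist": [0,0,0],"jaw": 0},{"delta_pos": [0.0015,0.001,0.045],"twist": [0,0,0],"jaw": 30},{"delta_pos": [0.0015,0.001,0.08],"twist": [0,0,0],"jaw": 60},{"delta_pos": [0.0015,0.001,0.105],"twist": [0,0,0],"jaw": 80},{"delta_pos": [0.0015,0.001,0.115],"twist": [0,0,0],"jaw": 100},{"delta_pos": [0.0015,0.001,0.115],"twist": [0,0,0],"jaw": 120},{"delta_pos": [0.0015,0.001,0.115],"twist": [0,0,0],"jaw": 140},{"delta_pos": [0.0015,0.001,0.115],"twist": [0,0,0],"jaw": 160},{"delta_pos": [0.0015,0.001,0.115],"twist": [0,0,0],"jaw": 180},{"delta_pos": [0.0015,0.001,0.115],"twist": [0,0,0],"jaw": 200},{"delta_pos": [0.0015,0.001,0.115],"twist": [0,0,0],"jaw": 255},{"delta_pos": [0.0015,0.001,0.115],"twist": [0,0,0],"jaw": 255}]'

```text
time_s: 24.68
eef_pos: [527.1, 263.8, 90.0]
eef_rot: [0.707, 0.707, 0.001, 0.001]
wrist_force: [-0.2, -0.1, 3.9]
opening: 0.308
gripper_force: 30.0
```

Call:
move_arm --motion '[{"delta_pos": [0,0,0],"twist": [0,0,0],"jaw": 255},{"delta_pos": [0,0,0],"twist": [0,0,0],"jaw": 255},{"delta_pos": [0,0,0],"twist": [0,0,0],"jaw": 255},{"delta_pos": [0,0,0],"twist": [0,0,0],"jaw": 255}]'

```text
time_s: 25.02
eef_pos: [527.1, 263.9, 89.9]
eef_rot: [0.707, 0.707, 0.001, 0.001]
wrist_force: [-0.7, -0.4, 6.8]
opening: 0.311
gripper_force: 30.0
```

Call:
move_arm --motion '[{"delta_pos": [0,0,-0.004],"twist": [0,0,0],"jaw": 255},{"delta_pos": [0,0,-0.012],"twist": [0,0,0],"jaw": 255},{"delta_pos": [0,0,-0.024],"twist": [0,0,0],"jaw": 255},{"delta_pos": [0,0,-0.038],"twist": [0,0,0],"jaw": 255},{"delta_pos": [0,0,-0.052],"twist": [0,0,0],"jaw": 255},{"delta_pos": [0,0,-0.066],"twist": [0,0,0],"jaw": 255},{"delta_pos": [0,0,-0.08],"twist": [0,0,0],"jaw": 255},{"delta_pos": [0,0,-0.092],"twist": [0,0,0],"jaw": 255},{"delta_pos": [0,0,-0.1],"twist": [0,0,0],"jaw": 255},{"delta_pos": [0,0,-0.1],"twist": [0,0,0],"jaw": 255},{"delta_pos": [0,0,-0.1],"twist": [0,0,0],"jaw": 255}]'

```text
time_s: 25.93
eef_pos: [526.7, 263.6, 189.4]
eef_rot: [0.707, 0.707, 0.001, 0.0]
wrist_force: [0.3, 0.2, -1.7]
opening: 0.311
gripper_force: 30.0
```

```bash
python3 -c "
from h import *
m=ctrl.camera_model('wrist');im=ctrl.get_image('wrist');p=ctrl.get_state()['eef_pos']
print(p,pix(m,p+[0,0,18]),pix(m,p+[0,0,-40]))
cv2.imwrite('pics/w9.png',im[100:350,200:440])
g=cv2.cvtColor(im,cv2.COLOR_BGR2GRAY)
for r in range(196,244,4): print(r,g[r,296:342:2])
print(togo((561.3,-97),190,np.radians(-13.5)))
"
```

```text
[526.47486365 263.56536666 188.83635521] [319.92550462 255.23776966] [319.46553814 221.5080009 ]
196 [163 163 164 164  77  74 131  74  74  73  74  75  75  73  73  74  70 141
  86  81 171 165 167]
200 [166 168 168 165 121  78  79  78 128 142  69  67  68  68 117 138  87  88
  87  79 172 171 171]
204 [166 166 166 167 172  81  81  85  84  85  87  87  88  89  90  90  90  89
  83 170 170 169 169]
208 [165 165 165 165 166 166  98  90  89  90  90  89  90  90  90  89  88  85
 171 167 171 170 170]
212 [168 168 168 168 140  87  90  89  91  91  91  91  90  91  91  91  89  89
  86 138 170 168 167]
216 [128 168 165 139  86  90  90  91  93  92  92  91  91  91  91  90  89  88
  88  86  95 169 166]
220 [128 162 170  88  89  92  91  91  93  92  92  93  92  92  91  91  90  90
  88  86  79 172 168]
224 [155 156 160  88  91  92  93  94  94  92  94  92  92  92  90  90  90  89
  88  87  83 127 159]
228 [175 171 112  90  93  94  91  93  94  93  94  93  93  92  92  91  91  91
  89  88  86  74 176]
232 [179 173  88  91  93  94  93  95  93  93  92  90  89  91  93  93  91  90
  89  88  86  81 127]
236 [177 156  90  93  89 158 188 199 198 197 197 196 195 197 198 200 188 182
  88  88  87  84 131]
240 [182  91 134 194 196 196 195 196 195 196 195 195 195 195 196 196 196 196
 196 199 160  84  78]
[[-0.3606, 0.0348, -0.0012], [0.0005, -0.0002, 0.2357]]
```

View pics/w9.png

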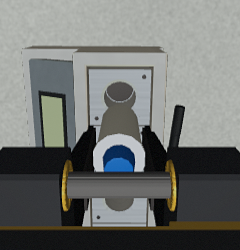

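The stopper tube is held upright, collar at (118,152) and body straight below it. I'm carrying it to the leftmost well.

Call:
move_arm --motion '[{"delta_pos": [-0.01,0.001,0],"twist": [0,0,0.02],"jaw": 255},{"delta_pos": [-0.035,0.003,0],"twist": [0,0,0.05],"jaw": 255},{"delta_pos": [-0.072,0.007,0],"twist": [0,0,0.08],"jaw": 255},{"delta_pos": [-0.112,0.011,0],"twist": [0,0,0.11],"jaw": 255},{"delta_pos": [-0.152,0.015,0],"twist": [0,0,0.14],"jaw": 255},{"delta_pos": [-0.192,0.019,0],"twist": [0,0,0.16],"jaw": 255},{"delta_pos": [-0.232,0.023,0],"twist": [0,0,0.18],"jaw": 255},{"delta_pos": [-0.272,0.027,0],"twist": [0,0,0.2],"jaw": 255},{"delta_pos": [-0.308,0.03,0],"twist": [0,0,0.22],"jaw": 255},{"delta_pos": [-0.336,0.033,0],"twist": [0,0,0.236],"jaw": 255},{"delta_pos": [-0.355,0.0345,0],"twist": [0,0,0.236],"jaw": 255},{"delta_pos": [-0.361,0.035,0],"twist": [0,0,0.236],"jaw": 255}]'

```text
time_s: 26.98
eef_pos: [561.3, -100.7, 188.3]
eef_rot: [0.787, 0.617, 0.0, -0.0]
wrist_force: [-0.4, -0.1, -0.9]
opening: 0.313
gripper_force: 30.0
```

Call:
move_arm --motion '[{"delta_pos": [0,0,0],"twist": [0,0,0],"jaw": 255},{"delta_pos": [0,0,0],"twist": [0,0,0],"jaw": 255},{"delta_pos": [0,0,0],"twist": [0,0,0],"jaw": 255}]'

```text
time_s: 27.23
eef_pos: [561.5, -96.4, 188.9]
eef_rot: [0.785, 0.619, 0.0, -0.0]
wrist_force: [-0.2, 0.6, -0.8]
opening: 0.31
gripper_force: 30.0
```

```bash
python3 -c "
from h import *
print(ctrl.get_state()['eef_pos'],togo((561.2,-97),68,np.radians(-13.5)))
"
```

```text
[561.48400684 -96.37581826 188.94951032] [[-0.0008, -0.0002, 0.1209], [0.0003, -0.0007, 0.0003]]
```

Call:
move_arm --motion '[{"delta_pos": [0,0,0.01],"twist": [0,0,0],"jaw": 255},{"delta_pos": [0,0,0.03],"twist": [0,0,0],"jaw": 255},{"delta_pos": [0,0,0.047],"twist": [0,0,0],"jaw": 255},{"delta_pos": [0,0,0.059],"twist": [0,0,0],"jaw": 255},{"delta_pos": [0,0,0.067],"twist": [0,0,0],"jaw": 255},{"delta_pos": [0,0,0.074],"twist": [0,0,0],"jaw": 255},{"delta_pos": [0,0,0.08],"twist": [0,0,0],"jaw": 255},{"delta_pos": [0,0,0.086],"twist": [0,0,0],"jaw": 255},{"delta_pos": [0,0,0.092],"twist": [0,0,0],"jaw": 255},{"delta_pos": [0,0,0.098],"twist": [0,0,0],"jaw": 255},{"delta_pos": [0,0,0.104],"twist": [0,0,0],"jaw": 255},{"delta_pos": [0,0,0.105],"twist": [0,0,0],"jaw": 255}]'

```text
time_s: 28.23
eef_pos: [561.6, -97.3, 83.2]
eef_rot: [0.785, 0.619, 0.0, -0.0]
wrist_force: [0.8, -0.1, -0.9]
opening: 0.308
gripper_force: 30.0
```

Call:
move_arm --motion '[{"delta_pos": [0,0,0.005],"twist": [0,0,0],"jaw": 255},{"delta_pos": [0,0,0.01],"twist": [0,0,0],"jaw": 255},{"delta_pos": [0,0,0.0135],"twist": [0,0,0],"jaw": 255},{"delta_pos": [0,0,0.0135],"twist": [0,0,0],"jaw": 255},{"delta_pos": [0,0,0.0135],"twist": [0,0,0],"jaw": 255}]'

```text
time_s: 28.65
eef_pos: [561.9, -97.3, 70.5]
eef_rot: [0.785, 0.619, 0.0, 0.0]
wrist_force: [-0.4, -0.9, -0.1]
opening: 0.31
gripper_force: 30.0
```

Call:
move_arm --motion '[{"delta_pos": [0,0,0.001],"twist": [0,0,0],"jaw": 255},{"delta_pos": [0,0,0.002],"twist": [0,0,0],"jaw": 255},{"delta_pos": [0,0,0.002],"twist": [0,0,0],"jaw": 150},{"delta_pos": [0,0,0.002],"twist": [0,0,0],"jaw": 100},{"delta_pos": [0,0,0.002],"twist": [0,0,0],"jaw": 40},{"delta_pos": [0,0,0.002],"twist": [0,0,0],"jaw": 0},{"delta_pos": [0,0,0.002],"twist": [0,0,0],"jaw": 0},{"delta_pos": [0,0,-0.005],"twist": [0,0,0],"jaw": 0},{"delta_pos": [0,0,-0.025],"twist": [0,0,0],"jaw": 0},{"delta_pos": [0,0,-0.06],"twist": [0,0,0],"jaw": 0},{"delta_pos": [0,0,-0.1],"twist": [0,0,0],"jaw": 0},{"delta_pos": [0,0,-0.13],"twist": [0,0,0],"jaw": 0}]'

```text
time_s: 29.65
eef_pos: [561.9, -97.4, 203.9]
eef_rot: [0.785, 0.619, 0.001, 0.001]
wrist_force: [1.2, -0.2, -0.1]
opening: 0.953
gripper_force: 0.0
```

Call:
move_arm --motion '[{"delta_pos": [0.02,0,-0.02],"twist": [0,0,0],"jaw": 0},{"delta_pos": [0.06,0,-0.04],"twist": [0,0,0],"jaw": 0},{"delta_pos": [0.1,0,-0.05],"twist": [0,0,0],"jaw": 0},{"delta_pos": [0.14,0,-0.05],"twist": [0,0,0],"jaw": 0},{"delta_pos": [0.18,0,-0.05],"twist": [0,0,0],"jaw": 0},{"delta_pos": [0.22,0,-0.05],"twist": [0,0,0],"jaw": 0},{"delta_pos": [0.26,0,-0.05],"twist": [0,0,0],"jaw": 0},{"delta_pos": [0.3,0,-0.05],"twist": [0,0,0],"jaw": 0},{"delta_pos": [0.33,0,-0.05],"twist": [0,0,0],"jaw": 0},{"delta_pos": [0.34,0,-0.05],"twist": [0,0,0],"jaw": 0},{"delta_pos": [0.34,0,-0.05],"twist": [0,0,0],"jaw": 0},{"delta_pos": [0.34,0,-0.05],"twist": [0,0,0],"jaw": 0}]'

```text
time_s: 30.65
eef_pos: [640.9, 232.8, 250.9]
eef_rot: [0.785, 0.619, 0.0, 0.0]
wrist_force: [-0.1, -1.0, -0.1]
opening: 1.001
gripper_force: 0.0
```

```bash
python3 -c "
from h import *
m=ctrl.camera_model('top');t=ctrl.get_image('top');s=ctrl.get_image('scene');print(ctrl.get_state()['eef_pos'])
b=cv2.inRange(cv2.cvtColor(t,cv2.COLOR_BGR2HSV),(95,120,60),(130,255,255))>0;b[:190]=0;b[245:]=0;b[:,:340]=0;b[:,490:]=0
for (c,q),z in zip(sorted(blobs(b,30,900),key=lambda u:u[0][0]),(103,110,106,127)): print(c.round(1),q[2:5],ray(m,c,z).round(1))
cv2.imwrite('pics/end.png',np.hstack([cv2.resize(t[180:260,340:490],(400,213)),cv2.resize(s[213:346,195:345],(400,355))[:213]]) if 0 else np.vstack([cv2.resize(t[185:255,340:490],(600,280)),cv2.resize(s[225:345,195:345],(390,312),interpolation=3)[:, :].copy() if 0 else cv2.copyMakeBorder(cv2.resize(s[225:345,195:345],(390,312),interpolation=3),0,0,0,210,0)]))
"
```

```text
[641.02720372 231.69295945 251.16176394]
[374.3 199.8] [ 9  9 56] [562.9 -97.8]
[404.5 206.7] [ 14  14 155] [ 548.1 -155.4]
[431.8 212.3] [ 17  16 205] [ 537.6 -209.5]
[468.8 220.4] [ 20  18 272] [ 519.4 -273.9]
```

View pics/end.png

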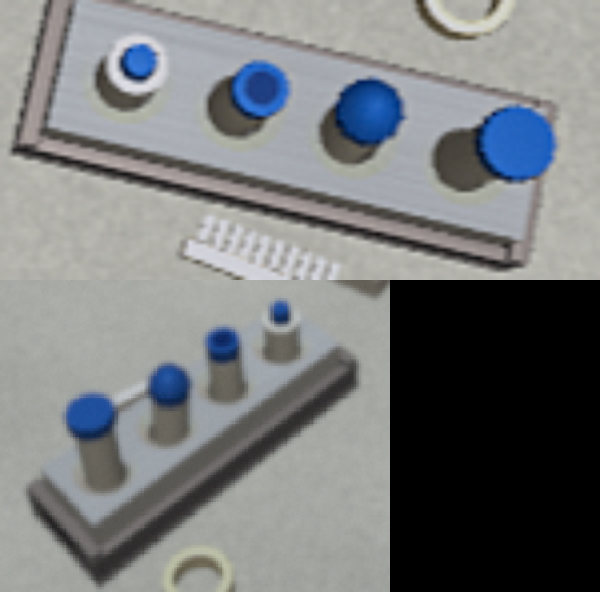

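The final view shows stopper, universal, domed and conical from left to right, all standing in their wells with the gripper clear. I'll check the heights across the two views, then hand in.

```bash
python3 -c "
from h import *
P=[];C=[]
for n,(r0,r1,c0,c1) in dict(top=(190,245,340,490),scene=(225,345,195,345)).items():
  im=ctrl.get_image(n);m=ctrl.camera_model(n)
  b=cv2.inRange(cv2.cvtColor(im,cv2.COLOR_BGR2HSV),(95,120,50),(130,255,255))[r0:r1,c0:c1]>0
  c=np.array(sorted([tuple(u+[c0,r0]) for u,q in blobs(b,20,900)],key=lambda u:u[0]*(1 if n=='top' else -1)));print(n,len(c))
  C.append(c.T.astype(float));P.append(m['K']@np.linalg.inv(m['T'])[:3])
X=cv2.triangulatePoints(P[0],P[1],C[0],C[1]);print((X[:3]/X[3]).T.round(1))
"
```

```text
top 4
scene 4
[[ 562.4  -98.9   98.6]
 [ 547.7 -157.   105.5]
 [ 536.9 -210.6  103.5]
 [ 519.1 -275.1  124.1]]
```

The heights match fully seated tubes: stopper about 98, universal 105, domed 104 and conical 124 mm.

```bash
python3 -c "
from plant import ctrl
print(ctrl.hand_in())"
```

```text
the job is handed in; nothing more can be done
None
```

All four tubes are in the cold block in their original left-to-right order (stopper, universal, domed, conical), fully down and released; the domed one rests about 5° off vertical, as its round bottom allows, and the job was handed in at about 31 s with no verdict returned.

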